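Thread a barbed elbow into a clamped valve port

TASK

Take the black barbed elbow out of the kitting block, set it upright into the aluminium port that is clamped in the fixture, and screw it in clockwise until the resistance rises as the thread starts to press it onto the seal inside, then turn it 15 degrees more, no further, and let go. Do not strain the thread or crush the seal, and leave the other things on the bench where they are.

Things in the scene. Friction and masses are not known exactly. Their poses are not given: they have to be found in the camera images.
- elbow: Black plastic hose elbow, 78 mm tall, about 90 g, the only part in the kitting block with a spout pointing sideways. Origin: centre of its foot; z up along the stem, x along the spout. Bevelled stem 28 mm thick up to 38 mm, 40 mm round collar at 38 to 42 mm, then a flat-sided block. Stands loose and upright, foot 8 mm above the table. Fits the port either way round (half a turn).
- elbow_grip (a point): Middle of the elbow's flat-sided block, on the stem axis, 60 mm above the foot. The block is 30 mm along x, 26 mm along y (grip across y on the flat sides), 36 mm tall.
- barb_tip (a point): End of the barbed spout, 52 mm out along the elbow's x at 60 mm above the foot; the spout is 16 to 21 mm thick.
- elbow_pins (a point): On the stem axis, 9 mm above the foot: here two 6 mm thread pins stick out along the elbow's +x and -x, 41 mm from tip to tip.
- port: Clamped female fitting, fixed: upright aluminium tube, 56 mm outside, 44 mm bore, on a black moulding between two steel jaws (at +x and -x, 36 mm high) on a 190 x 130 mm base. Origin on the tube's axis at table height, z up. The pins enter by two gaps, at the port's +x and -x, each marked by a rib outside: turn the elbow's x along the port's x, or up to 10 degrees anticlockwise of it.
- port_mouth (a point): Centre of the port's open top, 55.5 mm above the table. Inside run two 5 mm thread bars that leave a 32 mm passage for the stem. Each begins 3.5 mm below the rim, 24 degrees clockwise (seen from above) of a gap, and descends 6 mm per radian of clockwise turn, for 126 degrees. Pins pass under the bars; over 60 N between elbow and port strains the thread.
- seal_seat: Carrier of the sprung seal in the port's bore, fixed, on its axis, origin 12 mm above the table. Its flat 39 mm seal disc, hidden height, meets the elbow's foot 27 to 36 mm above the table and yields 8 N per mm; over 32 N crushes it. With the foot on it, the pins meet the bars after 36 to 118 degrees of turn; then the thread draws the elbow down (the hand must follow) and holds it.
- kit_block: Light wooden kitting block, 90 x 270 x 20 mm, fixed, origin under its centre, with three 46 mm pockets 12 mm deep in a row along its y, 88 mm apart; the elbow is in one of them.
- straight_barb: Bystander in the kitting block: straight black barbed connector, 64 mm tall, no pins; origin at its foot.
- blank_plug: Bystander in the kitting block: black plug with a thin wing on top, 52 mm tall; origin at its foot.
- screwdriver: Bystander: screwdriver lying on the bench.
- spanner: Bystander: spanner lying on the bench.
- tape_roll: Bystander: roll of tape, 90 mm wide, 24 mm high, lying flat.
- clamp_ring: Bystander: steel clamp ring, 40 mm wide, 12 mm high, lying flat.
- grease_jar: Bystander: jar, 56 mm wide, 70 mm tall.
Mind the look-alikes: they are no part of the job. Leave any turquoise look-alike of the elbow alone.

How it is judged:
By the outcome, as a careful person would: the job done as asked, in the order asked, and still so for the second after the job is handed in, with the robot touching nothing.
It also fails if it takes over 72 s, if anything falls off the work surface, if the arm or the gripper's body presses on something with over 40 N, if the wrist force passes 120 N, or if a joint passes its speed limit or range.

ROBOT

A 7-joint arm with a two-finger parallel gripper is mounted at the origin on the work surface. World frame = base frame: x ahead of the robot, y to its left, z up, the work surface at z = 0. Lengths are in m, angles in rad, forces in N, time in s.
With the tool pointing down it reaches from about 0.425 to 0.925 m from the base axis. Payload 6.8 kg.
Tool frame: the origin (TCP) lies on the front face of the gripper's body, between the roots of the fingers; the fingertips stand 73 mm ahead of it and the grasp point (between the pads) lies 54 mm ahead of it; z points along the fingers, y is the line along which they close (so a half turn about z gives the same grasp; the last joint's range is limited). The gripper opens to 85 mm and grips with 20 to 120 N. Pads are 22 mm wide; open, the fingers measure 114 mm over their backs; the gripper's body (76 mm by 85 mm) begins 54 mm behind the grasp point. The pads swing forward as they close: fully open they stand 13 mm farther back than shut.
Start: joints at [-0.108, 0.477, 0.022, 1.555, -0.011, 1.109, -0.083], TCP at [0.675, 0, 0.304] pointing down, gripper open.
Joint ranges: [-2.96, 2.96], [-0.34, 2.1], [-1.41, 1.46], [0.24, 2.44], [-1.37, 4.51], [0.17, 1.92], [-2.96, 2.96]. Speed limits (rad/s): [2.39, 2.39, 3.14, 3.14, 3.14, 3.14, 3.14].

INTERFACE

Orientations are given as a unit quaternion [w, x, y, z].
In Python, from station import bot, optics gives the robot as it stands.
- The arm moves only by the tool drive_tool, never from a script. Its argument "deltas" is a list of rows, each an object with "gripper": the closure in counts, from 0 (fully open) to 255 (shut); "offset": the shift along the tool's x, y, z in units of 1000 mm (1.0 is 1000 mm), a list of three; "angular": the turn, a rotation vector about the tool's x, y, z in units of 45 degrees (1.0 is 45 degrees), a list of three. In form: [{"gripper": gripper, "offset": [dx, dy, dz], "angular": [rx, ry, rz]}, ...]. A call has 1 to 5 rows; each row is the pose to reach, as a shift and turn from the pose commanded when the call began, along the tool's axes at that moment; what a row does not reach only later rows make up. A row lasts 1/10 s, in which the tool goes at most 50 mm and 8.59 degrees, less where a joint would pass 70% of its speed; a pose out of reach is approached as far as the arm can. A call with a number of a shift or a turn outside -1 to 1 is refused whole. A call with a gripper value outside its range is refused whole. The fingers move at their own pace and stop on an object; "grip_force" is the grip in N (left out, the last holds). Time passes only in rows, so rows that repeat a pose let the fingers close. It gives the time, the measured TCP pose, the force, the opening and the grip force at its end, in the units of the state.
- bot.get_obs(): the state, without advancing time (a new reading comes with each control period).
- optics.read_camera(name): name is "scene" or "side" or "wrist"; returns the picture (480x640x3 uint8, blue, green, red); there is no depth.
- optics.camera_model(name): a dict with "fx", "fy", "cx", "cy" (pixels), "dist" ([k1, k2, p1, p2, k3] as OpenCV has them; the pictures are not rectified), "cam_to_world" (4x4, takes a point from camera to world coordinates). Camera axes: x right, y up, looking along -z (the intrinsics and any distortion apply to the point x, -y, -z); pixel columns grow to the right and rows downward; lengths in m; the calibration is good to about 2 mm. A picture is of the moment at which its call begins: read the wrist's pose just before it. camera_model takes no time and is no camera call; for the wrist camera it gives the pose at the moment of the call.
- bot.hand_in(): hands the job in; it is judged then, once.
The state is a dict: "t": time; "q": joint angles; "joint_vel": joint speeds; "joint_torque": joint torques, N m; "eef_pos": TCP position; "tool_rot": TCP orientation; "contact_force": force on the tool from outside, world axes, zero at the start; "torque": the same for the moment, N m; "gripper_width": opening from 0.0 (shut) to 1.0 (fully open); "grasp_force": force on a finger pad.
Only numpy, scipy, OpenCV 4.12 (cv2) and the standard library are available. Lean on these libraries where they do the work, as an engineer would, in place of code of your own. Each camera call takes 0.05 s, during which the arm holds its last target. There are 200 camera calls.

## Working session

There is one attempt and no reset: what is moved stays moved. The work goes in short steps, Python scripts to look and compute and a tool call to move; the robot and the scene stay as the last step left them, time stands still between calls to the robot, and variables do not carry over. Pictures are saved under pics/ and viewed, at most 13 in all, crops included, and the job is handed in when it is done.

Besides the shell and the picture viewer there is one more tool, called after "Call:" in YAML: its name, and indented under it one key for each argument. drive_tool: Moves the arm, as the interface text tells. Its arguments: {"type":"object","properties":{"deltas":{"type":"array"},"grip_force":{"type":"number"}},"required":["deltas"]}

```bash
mkdir -p pics; cat > h.py <<'E'
import numpy as np, cv2
from station import bot, optics
def K(m): return np.array([[m['fx'],0,m['cx']],[0,m['fy'],m['cy']],[0,0,1.]]), np.array(m['dist'],float)
def ray(m,uv):
    k,d=K(m); p=cv2.undistortPoints(np.array([[uv]],float),k,d)[0,0]
    T=np.array(m['cam_to_world']); return T[:3,3], T[:3,:3]@np.array([p[0],-p[1],-1])
def onz(m,uv,z):
    o,r=ray(m,uv); return o+r*(z-o[2])/r[2]
def proj(m,P):
    k,d=K(m); T=np.array(m['cam_to_world']); c=(np.atleast_2d(P)-T[:3,3])@T[:3,:3]
    c=c*[1,-1,-1]; return cv2.projectPoints(c.reshape(-1,1,3),np.zeros(3),np.zeros(3),k,d)[0][:,0]
E
python3 - <<'E'
from h import *
o=bot.get_obs();print({k:np.round(v,3).tolist() for k,v in o.items()})
for n in ['scene','side','wrist']:
    m=optics.camera_model(n);print(n,m['fx'],m['dist'],np.round(m['cam_to_world'],3).tolist())
    cv2.imwrite(f'pics/{n}0.png',optics.read_camera(n))
E
```

```text
{'t': 0.0, 'q': [-0.108, 0.478, 0.022, 1.556, -0.011, 1.109, -0.083], 'joint_vel': [-0.002, -0.001, 0.001, 0.0, 0.002, -0.0, -0.0], 'joint_torque': [-0.001, -59.644, 1.608, -28.119, 0.012, 0.009, 0.0], 'eef_pos': [0.675, -0.0, 0.303], 'tool_rot': [-0.001, 0.707, 0.707, -0.001], 'contact_force': [-0.219, 0.626, 0.624], 'torque': [-0.011, 0.004, -0.008], 'grasp_force': 0.0, 'gripper_width': 1.004}
scene 466.50295063141687 [-0.09932232  0.          0.          0.          0.        ] [[-0.293, -0.703, 0.648, 1.251], [0.956, -0.226, 0.187, 0.164], [0.015, 0.674, 0.739, 0.839], [0.0, 0.0, 0.0, 1.0]]
side 568.4293897448324 [0.04285875 0.         0.         0.         0.        ] [[-0.921, 0.271, -0.278, 0.271], [-0.388, -0.619, 0.682, 0.729], [0.013, 0.737, 0.676, 0.832], [0.0, 0.0, 0.0, 1.0]]
wrist 428.56723438036795 [-0.02742167  0.          0.          0.          0.        ] [[1.0, -0.0, 0.001, 0.675], [-0.0, 0.957, 0.289, 0.073], [-0.001, -0.289, 0.957, 0.373], [0.0, 0.0, 0.0, 1.0]]
```

View pics/scene0.png

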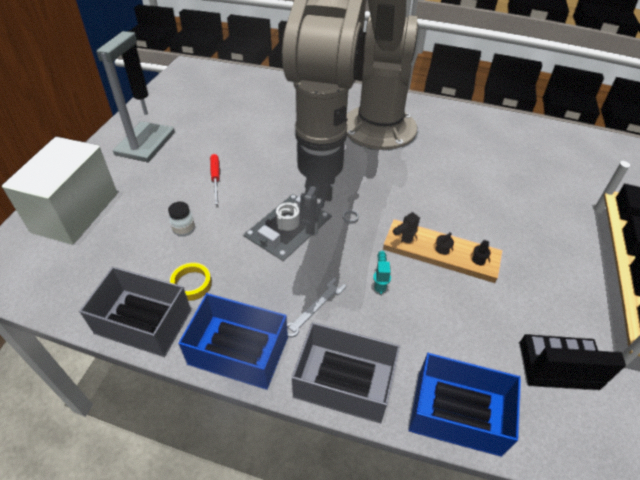

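View pics/side0.png

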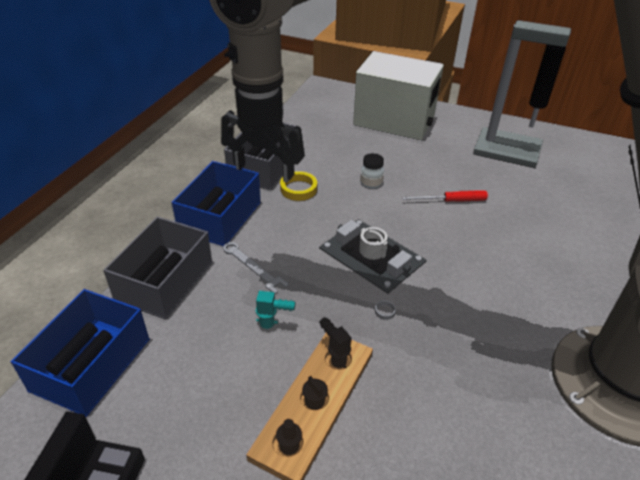

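The scene view shows three black parts in the wooden block: at (408,228), (445,242) and (482,252); in the side view they are at (340,345), (315,390) and (290,435). Only the first has a sideways spout, so it is the elbow. The turquoise look-alike at scene (383,270), side (268,305) stands outside the block and stays put. The port is at scene (288,215), side (374,243). I'll confirm this in one enlarged crop of both views.

```bash
python3 - <<'E'
from h import *
a=cv2.imread('pics/side0.png');b=cv2.imread('pics/scene0.png')
def c(i,x,y,w,h,s): return cv2.resize(i[y:y+h,x:x+w],None,fx=s,fy=s,interpolation=cv2.INTER_CUBIC)
A=np.hstack([c(a,300,305,80,60,5),c(b,380,200,80,60,5)])
B=np.hstack([c(a,315,210,120,90,400/120),c(b,240,180,120,90,400/120)])
cv2.imwrite('pics/crop1.png',np.vstack([A,B]))
E
```

```text
(no output)
```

View pics/crop1.png

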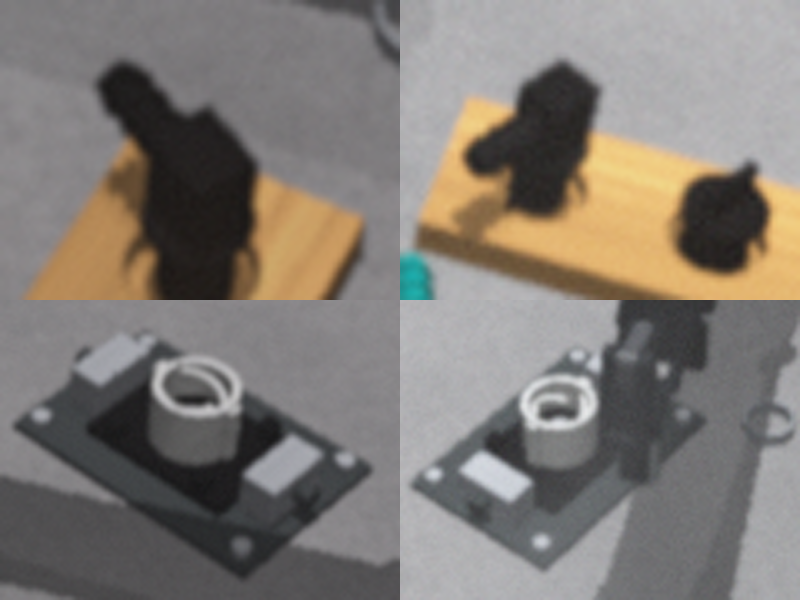

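View pics/wrist0.png

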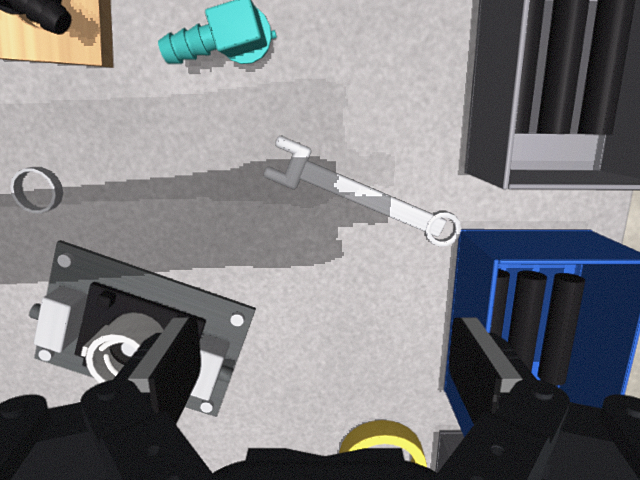

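The crop confirms the black elbow at side (339,333), scene (412,217): flat-sided block plus barbed spout. The port rim centre is at side (374,236), scene (287,211). The wrist view shows the port at (115,360), with jaws at (52,325) and (210,370).

```bash
python3 - <<'E'
from h import *
s=optics.camera_model('side');c=optics.camera_model('scene');w=optics.camera_model('wrist')
print('elbow',onz(s,(339,333),.086),onz(c,(412,217),.086))
print('tip side',onz(s,(323,320),.07),'scene',onz(c,(475-0,0),0)[:0],onz(c,(396,231),.068))
print('port',onz(s,(374,235.5),.0555),onz(c,(287.5,211),.0555))
# base corners (side crop, scene crop) at z~0.01
for p in [(15,425),(155,330),(372,467),(242,580)]: print('b side',onz(s,(315+p[0]*.3,210+(p[1]-300)*.3),.01))
for p in [(57,241),(255,309),(217,415)]: print('b wr',onz(w,p,.01))
E
```

```text
elbow [0.46298821 0.16106206 0.086     ] [0.46110946 0.16275397 0.086     ]
tip side [0.50289392 0.13340664 0.07      ] scene [] [0.49878027 0.13474346 0.068     ]
port [ 0.49709279 -0.12791753  0.0555    ] [ 0.50135137 -0.12702277  0.0555    ]
b side [ 0.60434346 -0.09480899  0.01      ]
b side [ 0.5542233  -0.22003637  0.01      ]
b side [ 0.38498484 -0.14877973  0.01      ]
b side [ 0.43030297 -0.02476394  0.01      ]
b wr [ 0.43520185 -0.03401975  0.01      ]
b wr [ 0.60988829 -0.09995623  0.01      ]
b wr [ 0.56539925 -0.21817263  0.01      ]
```

Call:
drive_tool:
  deltas:
    - {"gripper": 0, "offset": [0.126, -0.165, 0.05], "angular": [0, 0, -0.95]}
    - {"gripper": 0, "offset": [0.126, -0.165, 0.05], "angular": [0, 0, -0.95]}
    - {"gripper": 0, "offset": [0.126, -0.165, 0.05], "angular": [0, 0, -0.95]}
    - {"gripper": 100, "offset": [0.126, -0.165, 0.05], "angular": [0, 0, -0.95]}
    - {"gripper": 100, "offset": [0.126, -0.165, 0.05], "angular": [0, 0, -0.95]}

```text
t: 0.65
eef_pos: [0.505, 0.1294, 0.2525]
tool_rot: [-0.002, 0.395, 0.919, -0.001]
contact_force: [0.5, 0.3, -0.1]
gripper_width: 0.695
grasp_force: 0.0
```

Call:
drive_tool:
  deltas:
    - {"gripper": 100, "offset": [0, 0, 0], "angular": [0, 0, -0.23]}
    - {"gripper": 100, "offset": [0, 0, 0], "angular": [0, 0, -0.23]}
    - {"gripper": 100, "offset": [0, 0, 0], "angular": [0, 0, -0.23]}
    - {"gripper": 100, "offset": [0, 0, 0], "angular": [0, 0, -0.23]}

```text
t: 1.05
eef_pos: [0.5104, 0.1255, 0.2539]
tool_rot: [0.0, 0.318, 0.948, 0.0]
contact_force: [0.3, 0.1, 0.6]
gripper_width: 0.609
grasp_force: 0.0
```

```bash
python3 - <<'E'
from h import *
o=bot.get_obs();print({k:np.round(o[k],3).tolist() for k in ['t','q','eef_pos','tool_rot','gripper_width','contact_force']})
m=optics.camera_model('wrist');i=optics.read_camera('wrist');np.save('w1.npy',m,allow_pickle=True)
cv2.imwrite('pics/w1.png',i)
i=cv2.convertScaleAbs(i,alpha=1.8,beta=10)
cv2.imwrite('pics/w1b.png',cv2.resize(i,(800,600)))
print(proj(m,[[.462,.162,.086],[.462,.162,.02]]))
E
```

```text
{'t': 1.05, 'q': [-0.169, 0.302, -0.228, 1.95, 0.086, 0.899, 0.482], 'eef_pos': [0.51, 0.126, 0.254], 'tool_rot': [0.0, 0.318, 0.948, 0.0], 'gripper_width': 0.609, 'contact_force': [0.329, 0.112, 0.579]}
[[324.30014745 138.66811267]
 [324.18600751 133.3809465 ]]
```

View pics/w1b.png

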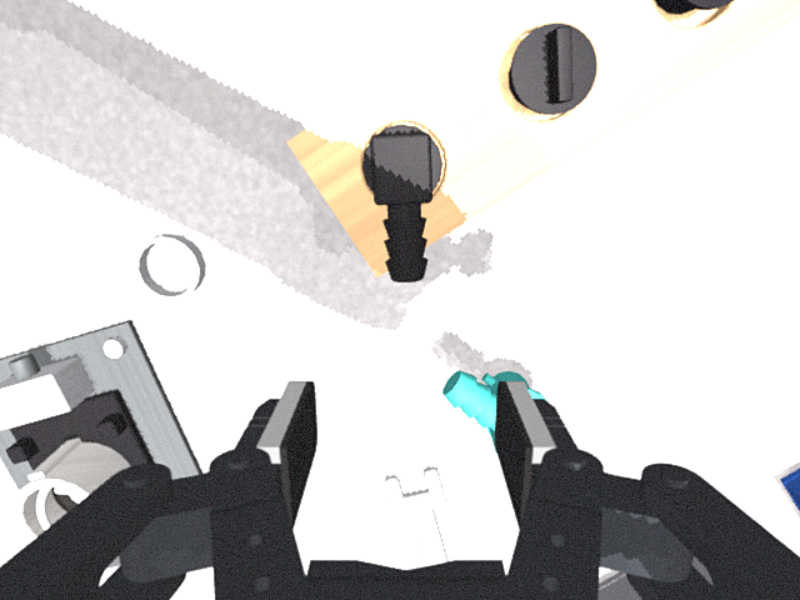

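The wrist view (1.25x scale) shows the elbow's block top centred at (402,169), with its spout running down to (407,280), nearly aligned with the tool's -x. The turquoise look-alike is at (490,390) and the plug at (553,68).

```bash
python3 - <<'E'
from h import *
m=optics.camera_model('wrist');o=bot.get_obs()
from scipy.spatial.transform import Rotation as R
w,x,y,z=o['tool_rot'];Rt=R.from_quat([x,y,z,w]).as_matrix();p=np.array(o['eef_pos'])
f=lambda u,v,h:onz(m,(u/1.25,v/1.25),h)
c=f(402.5,169,.086);t=f(407,276,.068);r=f(405,205,.07)
a=lambda d:np.degrees(np.arctan2(d[1],d[0]))
print('c',c,'t',t,'ang',a(t-c),a(t-r),a(f(374,203,.086)-f(373,135,.086)),a(f(432,204,.086)-f(430,135,.086)),'|',np.linalg.norm((t-c)[:2]))
print('tool x ang',a(Rt[:,0]))
print('teal',f(490,395,.07),'plug',f(553,68,.06))
print('offset xy tool',(Rt.T@(c-p)))
print('corners',[f(*q,.086)[:2] for q in [(373,135),(430,135),(432,204),(374,203)]])
E
```

```text
c [0.45972948 0.16213858 0.086     ] t [0.50245088 0.13240366 0.068     ] ang -34.838662796808116 -35.50098507188251 -37.18596856068878 -34.64876627092117 | 0.05205078417710762
tool x ang 142.90622469816586
teal [0.57939051 0.12874381 0.07      ] plug [0.46616527 0.24360303 0.06      ]
offset xy tool [ 0.06249205 -0.00139314  0.16787802]
corners [array([0.44094513, 0.16065356]), array([0.45556197, 0.17997582]), array([0.47950188, 0.16343069]), array([0.46375811, 0.14334637])]
```

Call:
drive_tool:
  deltas:
    - {"gripper": 100, "offset": [0.0625, -0.0014, 0], "angular": [0, 0, -0.03]}
    - {"gripper": 100, "offset": [0.0625, -0.0014, 0], "angular": [0, 0, -0.03]}
    - {"gripper": 100, "offset": [0.0625, -0.0014, 0.04], "angular": [0, 0, -0.03]}
    - {"gripper": 100, "offset": [0.0625, -0.0014, 0.075], "angular": [0, 0, -0.03]}
    - {"gripper": 100, "offset": [0.0625, -0.0014, 0.075], "angular": [0, 0, -0.03]}

```text
t: 1.6
eef_pos: [0.4569, 0.1612, 0.1755]
tool_rot: [-0.003, 0.306, 0.952, -0.003]
contact_force: [-1.3, 0.1, 0.0]
gripper_width: 0.607
grasp_force: 0.0
```

```bash
python3 - <<'E'
from h import *
o=bot.get_obs();print({k:np.round(o[k],4).tolist() for k in ['t','eef_pos','tool_rot','gripper_width']})
m=optics.camera_model('wrist');i=optics.read_camera('wrist');cv2.imwrite('pics/w2.png',i)
cv2.imwrite('pics/w2b.png',cv2.convertScaleAbs(i[240:],alpha=2,beta=15))
print(proj(m,[[.4597,.1621,.086]]))
E
```

```text
{'t': 1.6, 'eef_pos': [0.4569, 0.1612, 0.1755], 'tool_rot': [-0.0029, 0.3058, 0.9521, -0.0026], 'gripper_width': 0.6072}
[[332.20373248 307.42971763]]
```

View pics/w2b.png

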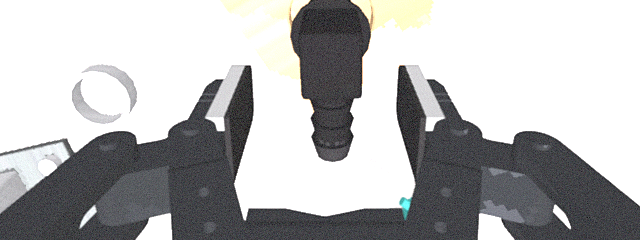

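The block, at (302–362, row ~65), sits between the open pads at 250 and 398, so it's safe to descend.

Call:
drive_tool:
  deltas:
    - {"gripper": 100, "offset": [0, 0, 0.02], "angular": [0, 0, 0]}
    - {"gripper": 100, "offset": [0, 0, 0.04], "angular": [0, 0, 0]}
    - {"gripper": 100, "offset": [0, 0, 0.057], "angular": [0, 0, 0]}
    - {"gripper": 100, "offset": [0, 0, 0.057], "angular": [0, 0, 0]}
    - {"gripper": 100, "offset": [0, 0, 0.057], "angular": [0, 0, 0]}
  grip_force: 40

```text
t: 2.15
eef_pos: [0.4602, 0.1627, 0.1234]
tool_rot: [0.001, 0.306, 0.952, 0.001]
contact_force: [-0.4, 0.9, 0.6]
gripper_width: 0.608
grasp_force: 0.0
```

Call:
drive_tool:
  deltas:
    - {"gripper": 150, "offset": [0, 0, 0], "angular": [0, 0, 0]}
    - {"gripper": 180, "offset": [0, 0, 0], "angular": [0, 0, 0]}
    - {"gripper": 255, "offset": [0, 0, 0], "angular": [0, 0, 0]}
    - {"gripper": 255, "offset": [0, 0, 0], "angular": [0, 0, 0]}
    - {"gripper": 255, "offset": [0, 0, 0], "angular": [0, 0, 0]}
  grip_force: 40

```text
t: 2.65
eef_pos: [0.46, 0.1628, 0.1232]
tool_rot: [0.001, 0.305, 0.952, 0.001]
contact_force: [-1.2, 0.3, 8.7]
gripper_width: 0.299
grasp_force: 39.7
```

Call:
drive_tool:
  deltas:
    - {"gripper": 255, "offset": [0, 0, 0], "angular": [0, 0, 0]}
    - {"gripper": 255, "offset": [0, 0, 0], "angular": [0, 0, 0]}
    - {"gripper": 255, "offset": [0, 0, 0], "angular": [0, 0, 0]}
  grip_force: 40

```text
t: 2.95
eef_pos: [0.4601, 0.1628, 0.1232]
tool_rot: [0.001, 0.305, 0.952, 0.001]
contact_force: [-1.5, -0.3, 7.9]
gripper_width: 0.301
grasp_force: 39.7
```

Call:
drive_tool:
  deltas:
    - {"gripper": 255, "offset": [0, 0, -0.01], "angular": [0, 0, 0]}
    - {"gripper": 255, "offset": [0, 0, -0.035], "angular": [0, 0, 0]}
    - {"gripper": 255, "offset": [0, 0, -0.065], "angular": [0, 0, 0]}
    - {"gripper": 255, "offset": [0, 0, -0.095], "angular": [0, 0, 0]}
    - {"gripper": 255, "offset": [0, 0, -0.12], "angular": [0, 0, 0]}

```text
t: 3.45
eef_pos: [0.4591, 0.1624, 0.2442]
tool_rot: [0.0, 0.305, 0.952, 0.0]
contact_force: [0.4, 0.1, -1.6]
gripper_width: 0.297
grasp_force: 39.5
```

Call:
drive_tool:
  deltas:
    - {"gripper": 255, "offset": [-0.026, -0.021, 0], "angular": [0, 0, 0]}
    - {"gripper": 255, "offset": [-0.052, -0.042, 0], "angular": [0, 0, 0]}
    - {"gripper": 255, "offset": [-0.078, -0.063, 0], "angular": [0, 0, 0]}
    - {"gripper": 255, "offset": [-0.104, -0.084, 0], "angular": [0, 0, 0]}
    - {"gripper": 255, "offset": [-0.13, -0.106, 0], "angular": [0, 0, 0]}

```text
t: 3.95
eef_pos: [0.5033, -0.0006, 0.2427]
tool_rot: [0.0, 0.305, 0.952, 0.0]
contact_force: [0.9, 0.1, -1.1]
gripper_width: 0.298
grasp_force: 39.6
```

Call:
drive_tool:
  deltas:
    - {"gripper": 255, "offset": [-0.033, -0.027, 0], "angular": [0, 0, 0]}
    - {"gripper": 255, "offset": [-0.066, -0.053, 0], "angular": [0, 0, 0]}
    - {"gripper": 255, "offset": [-0.1, -0.08, 0], "angular": [0, 0, 0]}
    - {"gripper": 255, "offset": [-0.1315, -0.106, 0], "angular": [0, 0, 0]}
    - {"gripper": 255, "offset": [-0.1315, -0.106, 0], "angular": [0, 0, 0]}

```text
t: 4.45
eef_pos: [0.5486, -0.1692, 0.2426]
tool_rot: [0.001, 0.31, 0.951, -0.001]
contact_force: [-0.4, -0.4, -1.3]
gripper_width: 0.302
grasp_force: 39.6
```

Call:
drive_tool:
  deltas:
    - {"gripper": 255, "offset": [0, 0, 0], "angular": [0, 0, 0]}
    - {"gripper": 255, "offset": [0, 0, 0], "angular": [0, 0, 0]}
    - {"gripper": 255, "offset": [0, 0, 0], "angular": [0, 0, 0]}
    - {"gripper": 255, "offset": [0, 0, 0], "angular": [0, 0, 0]}

```text
t: 4.85
eef_pos: [0.5486, -0.1608, 0.2421]
tool_rot: [-0.0, 0.304, 0.953, 0.0]
contact_force: [0.6, 0.7, -0.9]
gripper_width: 0.301
grasp_force: 39.6
```

```bash
python3 - <<'E'
from h import *
o=bot.get_obs();print({k:np.round(o[k],4).tolist() for k in ['t','eef_pos','tool_rot','gripper_width','contact_force']})
m=optics.camera_model('wrist');i=optics.read_camera('wrist');cv2.imwrite('pics/w3.png',i)
np.save('w3.npy',m,allow_pickle=True)
u,v=proj(m,[[.499,-.1275,.0555]])[0];print(u,v)
u0=int(u)-100;v0=max(0,int(v)-75);print('crop',u0,v0)
c=cv2.resize(cv2.convertScaleAbs(i[v0:v0+150,u0:u0+200],alpha=1.2),(800,600),interpolation=cv2.INTER_CUBIC)
cv2.imwrite('pics/w3p.png',c)
E
```

```text
{'t': 4.85, 'eef_pos': [0.5486, -0.1608, 0.2421], 'tool_rot': [-0.0, 0.3043, 0.9526, 0.0002], 'gripper_width': 0.3012, 'contact_force': [0.5663, 0.6999, -0.9417]}
321.62089233179677 138.56019758846077
crop 221 63
```

View pics/w3p.png

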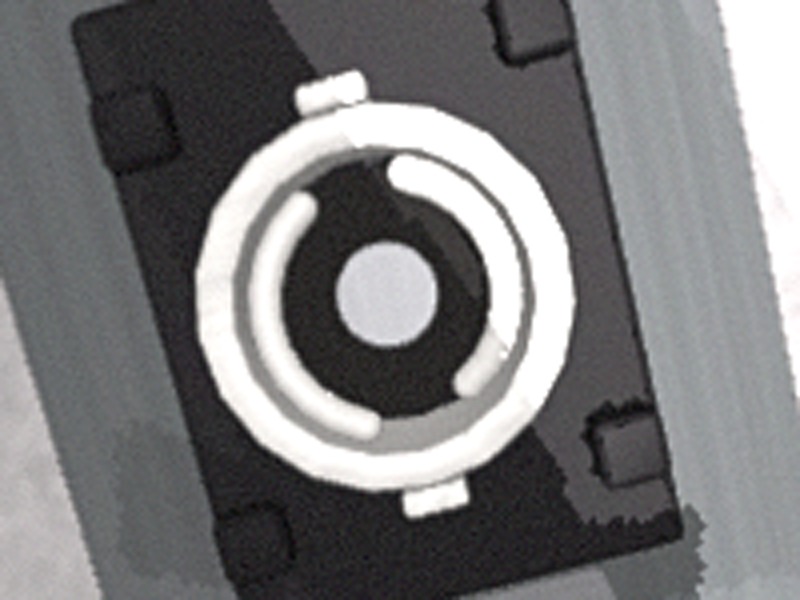

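View pics/w3.png

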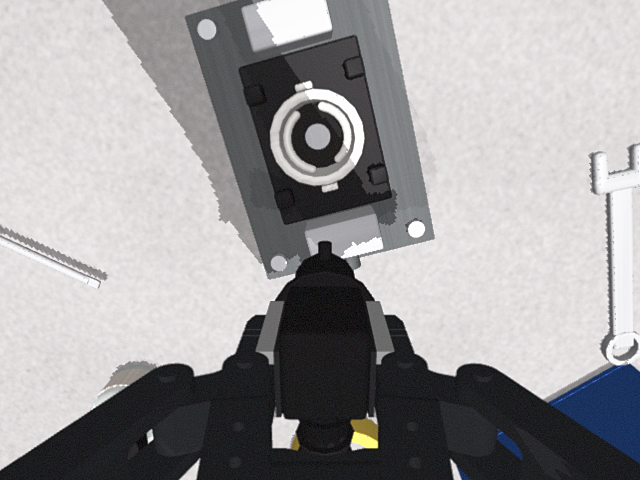

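The rim centre is at (317,137) in the full image. The ribs are at crop (332,90) and (436,500), so the port's x runs about 14° off the image vertical. The elbow is held upright, with its -x pin tip at about (324,242).

```bash
python3 - <<'E'
from h import *
from scipy.spatial.transform import Rotation as R
m=np.load('w3.npy',allow_pickle=True).item();o=bot.get_obs()
w,x,y,z=o['tool_rot'];Rt=R.from_quat([x,y,z,w]).as_matrix();p=np.array(o['eef_pos'])
i=cv2.imread('pics/w3.png').astype(int).min(2)
# rim fit: bright pixels near port, outer contour
f=lambda u,v,h:onz(m,(221+u/4,63+v/4),h)
a=lambda d:np.degrees(np.arctan2(d[1],d[0]))
print('centre',f(384.5,297,.0555),'extents',f(196,297,.0555),f(573,297,.0555),f(384,102,.0555),f(384,492,.0555))
for h in (.03,.0555): print('ribs',a(f(436,500,h)-f(332,90,h)))
g=lambda u,v,h:onz(m,(u,v),h)
print('base',a(g(268,278,.01)-g(190,10,.01)),a(g(433,238,.01)-g(385,0,.01)),a(f(235,600,.02)-f(75,20,.02)),a(f(682,535,.02)-f(575,0,.02)))
print('tool x',a(Rt[:,0]),'R',np.round(Rt,4).tolist())
fz=.008+p[2]-.1232
ax=lambda dx,dy,h:np.array([*(p+Rt@[dx,dy,0])[:2],h])
print('pred pin tip',proj(m,[ax(.0205,0,fz+.012),ax(.0205,.003,fz+.009),ax(.0205,-.003,fz+.009),ax(0,0,fz+.009)]))
print('block top corners',proj(m,[ax(sx*.015,sy*.013,fz+.078) for sx in(1,-1) for sy in(1,-1)]))
print('collar far edge',proj(m,[ax(.02,0,fz+.04)]))
c=cv2.resize(cv2.convertScaleAbs(cv2.imread('pics/w3.png')[225:425,220:430],alpha=3,beta=20),(630,600),interpolation=cv2.INTER_CUBIC)
cv2.imwrite('pics/w3e.png',c)
E
```

```text
centre [ 0.49687136 -0.12920311  0.0555    ] extents [ 0.48089984 -0.15159324  0.0555    ] [ 0.51281233 -0.10678632  0.0555    ] [ 0.47495507 -0.11353541  0.0555    ] [ 0.52004713 -0.14596007  0.0555    ]
ribs -21.116053567072864
ribs -21.11605356707287
base -22.170378536993624 -20.65806096141141 -21.909328466605327 -21.90254019212904
tool x 144.54613116789224 R [[-0.8146, 0.58, 0.0001], [0.58, 0.8146, 0.0003], [0.0001, 0.0003, -1.0]]
pred pin tip [[324.40095675 244.93021141]
 [331.36244681 242.88575711]
 [317.41506642 242.89081779]
 [324.38306755 287.08317114]]
block top corners [[371.18251686 332.61844123]
 [278.40243522 332.6921703 ]
 [367.85338535 421.48375544]
 [281.65135601 421.58852204]]
collar far edge [[324.53381968 268.94313467]]
```

View pics/w3e.png

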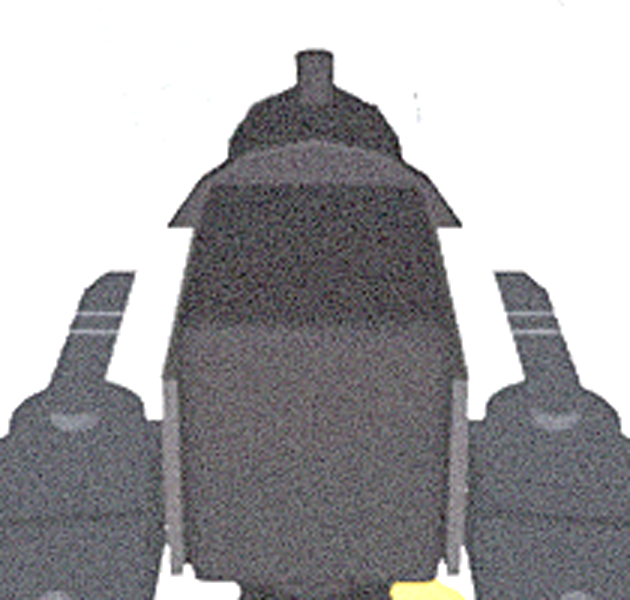

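Call:
drive_tool:
  deltas:
    - {"gripper": 255, "offset": [0.03, -0.002, 0], "angular": [0, 0, -0.15]}
    - {"gripper": 255, "offset": [0.0602, -0.0043, 0], "angular": [0, 0, -0.3]}
    - {"gripper": 255, "offset": [0.0602, -0.0043, 0.02], "angular": [0, 0, -0.405]}
    - {"gripper": 255, "offset": [0.0602, -0.0043, 0.04], "angular": [0, 0, -0.405]}
    - {"gripper": 255, "offset": [0.0602, -0.0043, 0.055], "angular": [0, 0, -0.405]}

```text
t: 5.4
eef_pos: [0.4968, -0.13, 0.1863]
tool_rot: [-0.0, 0.15, 0.989, 0.0]
contact_force: [0.4, 0.1, -2.4]
gripper_width: 0.3
grasp_force: 39.5
```

Call:
drive_tool:
  deltas:
    - {"gripper": 255, "offset": [0, 0, 0], "angular": [0, 0, 0]}
    - {"gripper": 255, "offset": [0, 0, 0], "angular": [0, 0, 0]}
    - {"gripper": 255, "offset": [0, 0, 0], "angular": [0, 0, 0]}
    - {"gripper": 255, "offset": [0, 0, 0], "angular": [0, 0, 0]}

```text
t: 5.8
eef_pos: [0.4978, -0.1306, 0.1878]
tool_rot: [0.001, 0.151, 0.989, -0.0]
contact_force: [0.2, -0.5, -1.3]
gripper_width: 0.304
grasp_force: 39.5
```

```bash
cat > st.py <<'E'
from h import *
from scipy.spatial.transform import Rotation as R
o=bot.get_obs();w,x,y,z=o['tool_rot'];Rt=R.from_quat([x,y,z,w]).as_matrix();p=np.array(o['eef_pos'])
print(o['t'],p.round(4),'toolx',np.degrees(np.arctan2(Rt[1,0],Rt[0,0])).round(2),'foot',round(p[2]-.1152,4),'F',np.round(o['contact_force'],1),'M',np.round(o['torque'],2))
print('to port xy (tool)',(Rt.T@([.4971,-.1294,p[2]]-p)).round(4),'q7',o['q'][6])
E
python3 - <<'E'
from st import *
i=optics.read_camera('scene')[170:260,240:360];j=optics.read_camera('side')[190:280,320:440]
cv2.imwrite('pics/ins.png',cv2.resize(cv2.convertScaleAbs(np.hstack([i,j]),alpha=1.6,beta=10),(800,300),interpolation=cv2.INTER_CUBIC))
E
```

```text
5.8 [ 0.4978 -0.1306  0.1878] toolx 162.67 foot 0.0726 F [ 0.2 -0.5 -1.3] M [-0.02  0.03 -0.03]
to port xy (tool) [ 0.001  0.001 -0.   ] q7 1.3176114824605616
```

View pics/ins.png

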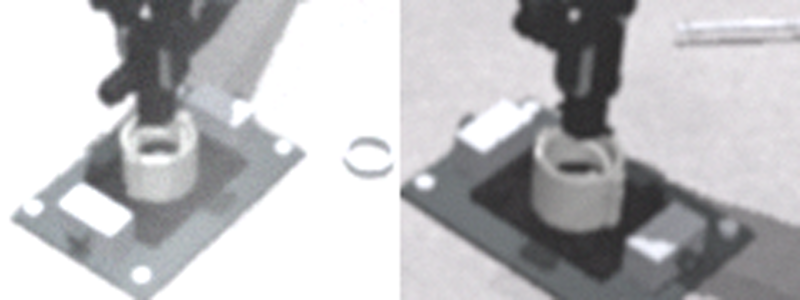

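The elbow hangs over the port mouth in both views, stem at about (160,110) and (585,125), and the spout lies along the port's x. I'll lower it slowly, watching the force.

Call:
drive_tool:
  deltas:
    - {"gripper": 255, "offset": [0.001, 0.001, 0.005], "angular": [0, 0, 0]}
    - {"gripper": 255, "offset": [0.001, 0.001, 0.01], "angular": [0, 0, 0]}
    - {"gripper": 255, "offset": [0.001, 0.001, 0.014], "angular": [0, 0, 0]}
    - {"gripper": 255, "offset": [0.001, 0.001, 0.018], "angular": [0, 0, 0]}
    - {"gripper": 255, "offset": [0.001, 0.001, 0.02], "angular": [0, 0, 0]}

```text
t: 6.4
eef_pos: [0.4963, -0.1293, 0.1662]
tool_rot: [-0.0, 0.151, 0.989, 0.0]
contact_force: [-0.4, -0.4, -1.0]
gripper_width: 0.298
grasp_force: 39.5
```

Call:
drive_tool:
  deltas:
    - {"gripper": 255, "offset": [0, 0, 0.001], "angular": [0, 0, 0]}
    - {"gripper": 255, "offset": [0, 0, 0.002], "angular": [0, 0, 0]}
    - {"gripper": 255, "offset": [0, 0, 0.003], "angular": [0, 0, 0]}
    - {"gripper": 255, "offset": [0, 0, 0.004], "angular": [0, 0, 0]}
    - {"gripper": 255, "offset": [0, 0, 0.005], "angular": [0, 0, 0]}

```text
t: 6.9
eef_pos: [0.4966, -0.1294, 0.1619]
tool_rot: [0.0, 0.151, 0.989, 0.0]
contact_force: [-0.7, 0.6, -0.7]
gripper_width: 0.293
grasp_force: 39.5
```

```bash
python3 st.py
```

```text
6.9 [ 0.4966 -0.1294  0.1619] toolx 162.67 foot 0.0467 F [-0.7  0.6 -0.7] M [-0.04 -0.04  0.04]
to port xy (tool) [-0.0005  0.0001  0.    ] q7 1.304311779080397
```

Call:
drive_tool:
  deltas:
    - {"gripper": 255, "offset": [0, 0, 0.0016], "angular": [0, 0, 0]}
    - {"gripper": 255, "offset": [0, 0, 0.0032], "angular": [0, 0, 0]}
    - {"gripper": 255, "offset": [0, 0, 0.0048], "angular": [0, 0, 0]}
    - {"gripper": 255, "offset": [0, 0, 0.0064], "angular": [0, 0, 0]}
    - {"gripper": 255, "offset": [0, 0, 0.008], "angular": [0, 0, 0]}

```text
t: 7.4
eef_pos: [0.4965, -0.1294, 0.1537]
tool_rot: [-0.0, 0.151, 0.989, 0.0]
contact_force: [0.2, -0.2, -2.1]
gripper_width: 0.298
grasp_force: 39.5
```

Call:
drive_tool:
  deltas:
    - {"gripper": 255, "offset": [0, 0, 0.0005], "angular": [0, 0, 0]}
    - {"gripper": 255, "offset": [0, 0, 0.001], "angular": [0, 0, 0]}
    - {"gripper": 255, "offset": [0, 0, 0.0015], "angular": [0, 0, 0]}
    - {"gripper": 255, "offset": [0, 0, 0.002], "angular": [0, 0, 0]}
    - {"gripper": 255, "offset": [0, 0, 0.002], "angular": [0, 0, 0]}

```text
t: 7.9
eef_pos: [0.4965, -0.1294, 0.1519]
tool_rot: [-0.0, 0.151, 0.989, 0.0]
contact_force: [0.8, -0.7, -0.7]
gripper_width: 0.297
grasp_force: 39.5
```

Call:
drive_tool:
  deltas:
    - {"gripper": 255, "offset": [0, 0, 0.0005], "angular": [0, 0, 0]}
    - {"gripper": 255, "offset": [0, 0, 0.001], "angular": [0, 0, 0]}
    - {"gripper": 255, "offset": [0, 0, 0.001], "angular": [0, 0, 0]}

```text
t: 8.2
eef_pos: [0.4965, -0.1293, 0.1508]
tool_rot: [-0.0, 0.151, 0.989, 0.0]
contact_force: [0.1, -0.2, -1.0]
gripper_width: 0.3
grasp_force: 39.5
```

Foot at about 35.6 mm with no contact yet, so I'll go on in 1 mm steps.

Call:
drive_tool:
  deltas:
    - {"gripper": 255, "offset": [0, 0, 0.0005], "angular": [0, 0, 0]}
    - {"gripper": 255, "offset": [0, 0, 0.001], "angular": [0, 0, 0]}
    - {"gripper": 255, "offset": [0, 0, 0.001], "angular": [0, 0, 0]}

```text
t: 8.5
eef_pos: [0.4965, -0.1294, 0.1498]
tool_rot: [-0.0, 0.151, 0.989, -0.0]
contact_force: [-0.2, 0.8, -1.3]
gripper_width: 0.296
grasp_force: 39.5
```

Call:
drive_tool:
  deltas:
    - {"gripper": 255, "offset": [0, 0, 0.0005], "angular": [0, 0, 0]}
    - {"gripper": 255, "offset": [0, 0, 0.001], "angular": [0, 0, 0]}
    - {"gripper": 255, "offset": [0, 0, 0.001], "angular": [0, 0, 0]}

```text
t: 8.8
eef_pos: [0.4965, -0.1293, 0.1488]
tool_rot: [-0.0, 0.151, 0.989, 0.0]
contact_force: [0.3, 0.5, -1.1]
gripper_width: 0.299
grasp_force: 39.5
```

Call:
drive_tool:
  deltas:
    - {"gripper": 255, "offset": [0, 0, 0.0005], "angular": [0, 0, 0]}
    - {"gripper": 255, "offset": [0, 0, 0.001], "angular": [0, 0, 0]}
    - {"gripper": 255, "offset": [0, 0, 0.001], "angular": [0, 0, 0]}

```text
t: 9.1
eef_pos: [0.4965, -0.1294, 0.1478]
tool_rot: [-0.0, 0.151, 0.989, -0.0]
contact_force: [-0.3, -0.1, -0.9]
gripper_width: 0.303
grasp_force: 39.5
```

Call:
drive_tool:
  deltas:
    - {"gripper": 255, "offset": [0, 0, 0.0005], "angular": [0, 0, 0]}
    - {"gripper": 255, "offset": [0, 0, 0.001], "angular": [0, 0, 0]}
    - {"gripper": 255, "offset": [0, 0, 0.001], "angular": [0, 0, 0]}

```text
t: 9.4
eef_pos: [0.4965, -0.1293, 0.1468]
tool_rot: [-0.0, 0.151, 0.989, 0.0]
contact_force: [1.0, 0.3, -0.7]
gripper_width: 0.299
grasp_force: 39.5
```

Call:
drive_tool:
  deltas:
    - {"gripper": 255, "offset": [0, 0, 0.0005], "angular": [0, 0, 0]}
    - {"gripper": 255, "offset": [0, 0, 0.001], "angular": [0, 0, 0]}
    - {"gripper": 255, "offset": [0, 0, 0.001], "angular": [0, 0, 0]}

```text
t: 9.7
eef_pos: [0.4965, -0.1294, 0.1458]
tool_rot: [-0.0, 0.151, 0.989, 0.0]
contact_force: [0.4, -0.1, -1.7]
gripper_width: 0.3
grasp_force: 39.5
```

Call:
drive_tool:
  deltas:
    - {"gripper": 255, "offset": [0, 0, 0.0005], "angular": [0, 0, 0]}
    - {"gripper": 255, "offset": [0, 0, 0.001], "angular": [0, 0, 0]}
    - {"gripper": 255, "offset": [0, 0, 0.001], "angular": [0, 0, 0]}

```text
t: 10.0
eef_pos: [0.4966, -0.1293, 0.1451]
tool_rot: [0.0, 0.151, 0.989, -0.0]
contact_force: [-0.9, -0.0, 2.9]
gripper_width: 0.301
grasp_force: 40.0
```

Contact is at TCP z ≈ 0.1455 (foot ≈ 30.3 mm), so the pins should meet the bars after roughly 85–95° of turn. I'll ease back to light contact and start turning clockwise.

Call:
drive_tool:
  deltas:
    - {"gripper": 255, "offset": [0, 0, -0.0004], "angular": [0, 0, 0]}
    - {"gripper": 255, "offset": [0, 0, -0.0004], "angular": [0, 0, 0.15]}
    - {"gripper": 255, "offset": [0, 0, -0.0004], "angular": [0, 0, 0.3]}
    - {"gripper": 255, "offset": [0, 0, -0.0004], "angular": [0, 0, 0.45]}
    - {"gripper": 255, "offset": [0, 0, -0.0004], "angular": [0, 0, 0.6]}
  grip_force: 60

```text
t: 10.5
eef_pos: [0.4971, -0.1292, 0.1455]
tool_rot: [0.001, 0.379, 0.925, 0.0]
contact_force: [-0.3, 1.1, 0.7]
gripper_width: 0.299
grasp_force: 61.0
```

Call:
drive_tool:
  deltas:
    - {"gripper": 255, "offset": [0, 0, 0], "angular": [0, 0, 0.15]}
    - {"gripper": 255, "offset": [0, 0, 0], "angular": [0, 0, 0.3]}
    - {"gripper": 255, "offset": [0, 0, 0], "angular": [0, 0, 0.45]}
    - {"gripper": 255, "offset": [0, 0, 0], "angular": [0, 0, 0.6]}
    - {"gripper": 255, "offset": [0, 0, 0], "angular": [0, 0, 0.6]}

```text
t: 11.0
eef_pos: [0.4971, -0.1292, 0.1455]
tool_rot: [0.001, 0.583, 0.812, 0.0]
contact_force: [0.6, 0.1, 2.5]
gripper_width: 0.3
grasp_force: 61.0
```

```bash
python3 st.py
```

```text
11.0 [ 0.4971 -0.1292  0.1455] toolx 108.64 foot 0.0303 F [0.6 0.1 2.5] M [-0.02 -0.17 -0.04]
to port xy (tool) [-0.0001 -0.0001  0.    ] q7 0.5078555061980431
```

Call:
drive_tool:
  deltas:
    - {"gripper": 255, "offset": [0, 0, -0.0002], "angular": [0, 0, 0.08]}
    - {"gripper": 255, "offset": [0, 0, -0.0002], "angular": [0, 0, 0.16]}
    - {"gripper": 255, "offset": [0, 0, -0.0002], "angular": [0, 0, 0.24]}
    - {"gripper": 255, "offset": [0, 0, -0.0002], "angular": [0, 0, 0.3]}
    - {"gripper": 255, "offset": [0, 0, -0.0002], "angular": [0, 0, 0.3]}

```text
t: 11.5
eef_pos: [0.4969, -0.1293, 0.1456]
tool_rot: [0.0, 0.673, 0.739, 0.0]
contact_force: [0.4, 0.3, 0.7]
gripper_width: 0.299
grasp_force: 60.9
```

```bash
python3 st.py
```

```text
11.5 [ 0.4969 -0.1293  0.1456] toolx 95.33 foot 0.0304 F [0.4 0.3 0.7] M [ 0.04 -0.27  0.02]
to port xy (tool) [-0.0001  0.0002  0.    ] q7 0.3158073527280807
```

Call:
drive_tool:
  deltas:
    - {"gripper": 255, "offset": [0, 0, 0], "angular": [0, 0, 0.05]}
    - {"gripper": 255, "offset": [0, 0, 0], "angular": [0, 0, 0.1]}
    - {"gripper": 255, "offset": [0, 0, 0], "angular": [0, 0, 0.1]}

```text
t: 11.8
eef_pos: [0.4968, -0.1294, 0.1455]
tool_rot: [0.0, 0.702, 0.712, 0.0]
contact_force: [0.6, -0.6, -0.1]
gripper_width: 0.296
grasp_force: 60.9
```

Call:
drive_tool:
  deltas:
    - {"gripper": 255, "offset": [0, 0, 0], "angular": [0, 0, 0.05]}
    - {"gripper": 255, "offset": [0, 0, 0], "angular": [0, 0, 0.1]}
    - {"gripper": 255, "offset": [0, 0, 0], "angular": [0, 0, 0.1]}

```text
t: 12.1
eef_pos: [0.4967, -0.1294, 0.1455]
tool_rot: [0.0, 0.729, 0.684, 0.0]
contact_force: [0.7, 0.4, 0.7]
gripper_width: 0.294
grasp_force: 60.9
```

```bash
python3 st.py
```

```text
12.1 [ 0.4967 -0.1294  0.1455] toolx 86.32 foot 0.0303 F [0.7 0.4 0.7] M [-0.   -0.17  0.01]
to port xy (tool) [0.     0.0004 0.    ] q7 0.18640851967930255
```

Call:
drive_tool:
  deltas:
    - {"gripper": 255, "offset": [0, 0, 0], "angular": [0, 0, 0.05]}
    - {"gripper": 255, "offset": [0, 0, 0], "angular": [0, 0, 0.05]}

```text
t: 12.3
eef_pos: [0.4966, -0.1294, 0.1455]
tool_rot: [0.0, 0.743, 0.669, 0.0]
contact_force: [0.3, -0.4, 0.8]
gripper_width: 0.298
grasp_force: 60.9
```

Call:
drive_tool:
  deltas:
    - {"gripper": 255, "offset": [0, 0, 0], "angular": [0, 0, 0.05]}
    - {"gripper": 255, "offset": [0, 0, 0], "angular": [0, 0, 0.05]}

```text
t: 12.5
eef_pos: [0.4967, -0.1294, 0.1456]
tool_rot: [0.0, 0.756, 0.655, 0.0]
contact_force: [1.0, 0.8, 1.6]
gripper_width: 0.298
grasp_force: 60.9
```

Call:
drive_tool:
  deltas:
    - {"gripper": 255, "offset": [0, 0, 0], "angular": [0, 0, 0.05]}
    - {"gripper": 255, "offset": [0, 0, 0], "angular": [0, 0, 0.05]}

```text
t: 12.7
eef_pos: [0.4966, -0.1294, 0.1455]
tool_rot: [0.0, 0.769, 0.64, 0.0]
contact_force: [1.3, -0.1, 1.5]
gripper_width: 0.292
grasp_force: 60.9
```

```bash
python3 st.py
```

```text
12.7 [ 0.4966 -0.1294  0.1455] toolx 79.54 foot 0.0303 F [ 1.3 -0.1  1.5] M [-0.08 -0.2  -0.04]
to port xy (tool) [0.0001 0.0005 0.    ] q7 0.08937197058331145
```

Call:
drive_tool:
  deltas:
    - {"gripper": 255, "offset": [0, 0, 0], "angular": [0, 0, 0.05]}
    - {"gripper": 255, "offset": [0, 0, 0], "angular": [0, 0, 0.05]}

```text
t: 12.9
eef_pos: [0.4966, -0.1293, 0.1455]
tool_rot: [0.0, 0.781, 0.624, 0.0]
contact_force: [1.5, -0.0, 0.8]
gripper_width: 0.294
grasp_force: 60.9
```

Call:
drive_tool:
  deltas:
    - {"gripper": 255, "offset": [0, 0, 0], "angular": [0, 0, 0.05]}
    - {"gripper": 255, "offset": [0, 0, 0], "angular": [0, 0, 0.05]}

```text
t: 13.1
eef_pos: [0.4966, -0.1294, 0.1455]
tool_rot: [0.0, 0.793, 0.609, -0.0]
contact_force: [1.0, 0.5, 0.5]
gripper_width: 0.301
grasp_force: 60.9
```

```bash
python3 st.py
```

```text
13.1 [ 0.4966 -0.1294  0.1455] toolx 75.03 foot 0.0303 F [1.  0.5 0.5] M [-0.02 -0.21 -0.01]
to port xy (tool) [0.0001 0.0005 0.    ] q7 0.02495998779444905
```

Call:
drive_tool:
  deltas:
    - {"gripper": 255, "offset": [0, 0, 0], "angular": [0, 0, 0.05]}
    - {"gripper": 255, "offset": [0, 0, 0], "angular": [0, 0, 0.05]}

```text
t: 13.3
eef_pos: [0.4966, -0.1294, 0.1455]
tool_rot: [0.0, 0.805, 0.593, -0.0]
contact_force: [1.0, 0.2, 1.0]
gripper_width: 0.3
grasp_force: 60.9
```

Call:
drive_tool:
  deltas:
    - {"gripper": 255, "offset": [0, 0, 0], "angular": [0, 0, 0.05]}
    - {"gripper": 255, "offset": [0, 0, 0], "angular": [0, 0, 0.05]}

```text
t: 13.5
eef_pos: [0.4965, -0.1294, 0.1455]
tool_rot: [0.0, 0.816, 0.577, -0.0]
contact_force: [0.1, -0.4, 1.3]
gripper_width: 0.298
grasp_force: 60.9
```

```bash
python3 st.py
```

```text
13.5 [ 0.4965 -0.1294  0.1455] toolx 70.53 foot 0.0303 F [ 0.1 -0.4  1.3] M [-0.02 -0.19 -0.03]
to port xy (tool) [ 0.0002  0.0005 -0.    ] q7 -0.03922345947716086
```

Call:
drive_tool:
  deltas:
    - {"gripper": 255, "offset": [0, 0, 0], "angular": [0, 0, 0.05]}
    - {"gripper": 255, "offset": [0, 0, 0], "angular": [0, 0, 0.05]}

```text
t: 13.7
eef_pos: [0.4965, -0.1294, 0.1455]
tool_rot: [0.0, 0.828, 0.561, -0.0]
contact_force: [0.4, 0.6, 1.1]
gripper_width: 0.299
grasp_force: 60.9
```

Call:
drive_tool:
  deltas:
    - {"gripper": 255, "offset": [0, 0, 0], "angular": [0, 0, 0.05]}
    - {"gripper": 255, "offset": [0, 0, 0], "angular": [0, 0, 0.05]}

```text
t: 13.9
eef_pos: [0.4965, -0.1293, 0.1454]
tool_rot: [-0.0, 0.839, 0.545, -0.0]
contact_force: [1.8, -0.5, 0.1]
gripper_width: 0.296
grasp_force: 60.9
```

```bash
python3 st.py
```

```text
13.9 [ 0.4965 -0.1293  0.1454] toolx 66.03 foot 0.0302 F [ 1.8 -0.5  0.1] M [-0.03 -0.22  0.  ]
to port xy (tool) [ 0.0002  0.0006 -0.    ] q7 -0.10323427596325283
```

Call:
drive_tool:
  deltas:
    - {"gripper": 255, "offset": [0, 0, 0], "angular": [0, 0, 0.04]}
    - {"gripper": 255, "offset": [0, 0, 0], "angular": [0, 0, 0.04]}

```text
t: 14.1
eef_pos: [0.4965, -0.1293, 0.1454]
tool_rot: [-0.0, 0.847, 0.531, -0.0]
contact_force: [1.0, 0.2, -1.0]
gripper_width: 0.298
grasp_force: 60.8
```

```bash
python3 st.py
```

```text
14.1 [ 0.4965 -0.1293  0.1454] toolx 64.12 foot 0.0302 F [ 1.   0.2 -1. ] M [-0.09 -0.2   0.06]
to port xy (tool) [ 0.0002  0.0006 -0.    ] q7 -0.1303361446975484
```

Call:
drive_tool:
  deltas:
    - {"gripper": 255, "offset": [0, 0, 0], "angular": [0, 0, 0.04]}
    - {"gripper": 255, "offset": [0, 0, 0], "angular": [0, 0, 0.04]}

```text
t: 14.3
eef_pos: [0.4965, -0.1293, 0.1453]
tool_rot: [-0.0, 0.856, 0.517, -0.0]
contact_force: [1.5, -0.8, -2.4]
gripper_width: 0.301
grasp_force: 60.5
```

```bash
python3 st.py
```

```text
14.3 [ 0.4965 -0.1293  0.1453] toolx 62.27 foot 0.0301 F [ 1.5 -0.8 -2.4] M [-0.1  -0.31  0.03]
to port xy (tool) [ 0.0002  0.0006 -0.    ] q7 -0.15664972769883542
```

Resistance began to rise at tool angle ≈ 67.3°: Fz falls steadily from +1.1 N as the thread pulls down. So the stop angle is ≈ 53°, about 9° more. The hand now follows down.

Call:
drive_tool:
  deltas:
    - {"gripper": 255, "offset": [0, 0, 0.0004], "angular": [0, 0, 0.025]}
    - {"gripper": 255, "offset": [0, 0, 0.0006], "angular": [0, 0, 0.05]}
    - {"gripper": 255, "offset": [0, 0, 0.0008], "angular": [0, 0, 0.075]}
    - {"gripper": 255, "offset": [0, 0, 0.0009], "angular": [0, 0, 0.1]}
    - {"gripper": 255, "offset": [0, 0, 0.0009], "angular": [0, 0, 0.1]}

```text
t: 14.8
eef_pos: [0.4966, -0.1294, 0.1447]
tool_rot: [0.0, 0.876, 0.483, 0.0]
contact_force: [-0.3, 0.3, 2.8]
gripper_width: 0.299
grasp_force: 61.3
```

```bash
python3 st.py
```

```text
14.8 [ 0.4966 -0.1294  0.1447] toolx 57.77 foot 0.0295 F [-0.3  0.3  2.8] M [-0.14  0.04  0.07]
to port xy (tool) [0.0002 0.0004 0.    ] q7 -0.21963063161310864
```

Call:
drive_tool:
  deltas:
    - {"gripper": 255, "offset": [0, 0, 0], "angular": [0, 0, 0.025]}
    - {"gripper": 255, "offset": [0, 0, 0.0001], "angular": [0, 0, 0.05]}
    - {"gripper": 255, "offset": [0, 0, 0.0002], "angular": [0, 0, 0.075]}
    - {"gripper": 255, "offset": [0, 0, 0.0003], "angular": [0, 0, 0.1]}
    - {"gripper": 255, "offset": [0, 0, 0.0003], "angular": [0, 0, 0.1]}

```text
t: 15.3
eef_pos: [0.4966, -0.1293, 0.1443]
tool_rot: [-0.0, 0.894, 0.448, 0.0]
contact_force: [-0.8, -0.5, 4.7]
gripper_width: 0.297
grasp_force: 61.4
```

```bash
python3 st.py; python3 - <<'E'
from h import *
i=optics.read_camera('scene')[170:260,240:360];j=optics.read_camera('side')[190:280,320:440]
cv2.imwrite('pics/fin0.png',np.hstack([i,j]))
E
```

```text
15.3 [ 0.4966 -0.1293  0.1443] toolx 53.27 foot 0.0291 F [-0.8 -0.5  4.7] M [-0.02  0.15  0.13]
to port xy (tool) [0.0002 0.0005 0.    ] q7 -0.28291666679108296
```

Call:
drive_tool:
  deltas:
    - {"gripper": 255, "offset": [0, 0, -0.0003], "angular": [0, 0, 0]}
    - {"gripper": 255, "offset": [0, 0, -0.0003], "angular": [0, 0, 0]}

```text
t: 15.6
eef_pos: [0.4965, -0.1293, 0.1444]
tool_rot: [0.0, 0.894, 0.449, -0.0]
contact_force: [1.4, -0.1, 0.5]
gripper_width: 0.296
grasp_force: 60.9
```

```bash
python3 st.py
```

```text
15.6 [ 0.4965 -0.1293  0.1444] toolx 53.32 foot 0.0292 F [ 1.4 -0.1  0.5] M [-0.02 -0.11  0.04]
to port xy (tool) [ 0.0003  0.0005 -0.    ] q7 -0.2824310652672927
```

With 0.1 mm of lift the hand's load fell by 4 N, so the thread carries the elbow. Now I'll release it.

Call:
drive_tool:
  deltas:
    - {"gripper": 160, "offset": [0, 0, 0], "angular": [0, 0, 0]}
    - {"gripper": 130, "offset": [0, 0, 0], "angular": [0, 0, 0]}
    - {"gripper": 100, "offset": [0, 0, 0], "angular": [0, 0, 0]}
    - {"gripper": 100, "offset": [0, 0, 0], "angular": [0, 0, 0]}
    - {"gripper": 100, "offset": [0, 0, 0], "angular": [0, 0, 0]}

```text
t: 16.1
eef_pos: [0.4965, -0.1294, 0.1446]
tool_rot: [-0.0, 0.894, 0.449, -0.0]
contact_force: [0.3, 0.2, 0.1]
gripper_width: 0.603
grasp_force: 0.0
```

Call:
drive_tool:
  deltas:
    - {"gripper": 100, "offset": [0, 0, -0.02], "angular": [0, 0, 0]}
    - {"gripper": 100, "offset": [0, 0, -0.05], "angular": [0, 0, 0]}
    - {"gripper": 100, "offset": [0, 0, -0.09], "angular": [0, 0, 0]}
    - {"gripper": 100, "offset": [-0.04, 0, -0.13], "angular": [0, 0, 0]}
    - {"gripper": 100, "offset": [-0.06, 0, -0.13], "angular": [0, 0, 0]}

```text
t: 16.6
eef_pos: [0.4618, -0.1793, 0.2787]
tool_rot: [0.002, 0.894, 0.449, 0.003]
contact_force: [0.6, -0.5, -0.8]
gripper_width: 0.607
grasp_force: 0.0
```

```bash
python3 - <<'E'
from st import *
i=optics.read_camera('wrist');m=optics.camera_model('wrist');print(proj(m,[[.4969,-.1293,.107]]))
j=optics.read_camera('side')[190:280,320:440]
cv2.imwrite('pics/w9.png',i)
cv2.imwrite('pics/w9b.png',cv2.convertScaleAbs(i,alpha=1.6,beta=10))
E
```

```text
16.6 [ 0.4618 -0.1793  0.2787] toolx 53.33 foot 0.1635 F [ 0.6 -0.5 -0.8] M [-0.04 -0.03  0.03]
to port xy (tool) [ 0.0611 -0.0015  0.0002] q7 -0.2769216930047707
[[319.80446019 129.97042137]]
```

View pics/w9b.png

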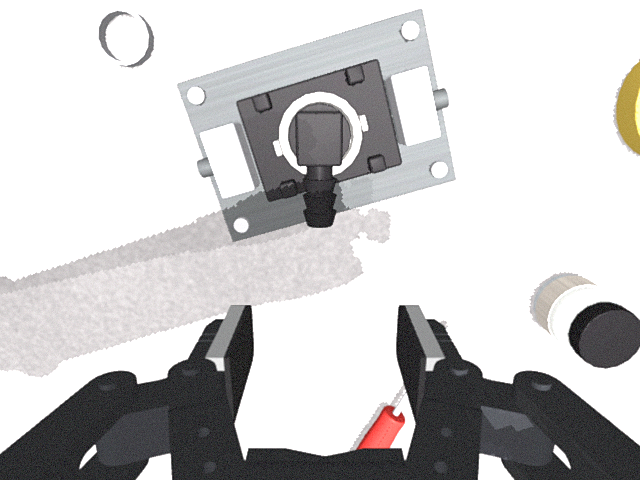

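The elbow stands upright and centred in the port, with its block at (319,138). The spout points straight down the image to (320,222), still aligned with the tool, so it didn't spring back. The hand is clear.

Call:
drive_tool:
  deltas:
    - {"gripper": 100, "offset": [0, 0, 0], "angular": [0, 0, 0]}
    - {"gripper": 100, "offset": [0, 0, 0], "angular": [0, 0, 0]}
    - {"gripper": 100, "offset": [0, 0, 0], "angular": [0, 0, 0]}

```text
t: 17.0
eef_pos: [0.461, -0.1765, 0.2739]
tool_rot: [-0.0, 0.893, 0.449, -0.001]
contact_force: [-0.5, 0.8, -0.5]
gripper_width: 0.605
grasp_force: 0.0
```

```bash
python3 -c "
from station import bot
print(bot.hand_in())"
```

```text
the job is handed in; nothing more can be done
None
```

I screwed the black elbow into the port, turned it about 14° past the point where the resistance rose, let go, and handed the job in at about 17 s; no verdict came back.

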